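Make up two weighing kits

ROBOT

A 6-joint arm with a two-finger parallel gripper is mounted at the origin on a cart in front of the work surface, level with it; the furniture and walls round the work are solid. World frame = base frame: x ahead of the robot, y to its left, z up, the work surface at z = 0. Lengths are in m, angles in rad, forces in N, time in s.
With the tool pointing down it reaches from about 0.325 to 1 m from the base axis. Payload 5.1 kg.
Tool frame: the origin (TCP) lies on the front face of the gripper's body, between the roots of the fingers; the fingertips stand 73 mm ahead of it and the grasp point (between the pads) lies 54 mm ahead of it (finger_overhang is the distance from the TCP to the fingertips, in m); z points along the fingers, y is the line along which they close (so a half turn about z gives the same grasp; the last joint's range is limited). The gripper opens to 85 mm and grips with 20 to 120 N. Pads are 22 mm wide; open, the fingers measure 114 mm over their backs; the gripper's body (76 mm by 85 mm) begins 54 mm behind the grasp point. The pads swing forward as they close: fully open they stand 13 mm farther back than shut.
Start: joints at [-1.29, 0.124, 1.65, -0, 1.367, -0.083], TCP at [0.231, -0.607, 0.304] pointing down, gripper open.
Joint ranges: [-2.61, 2.61], [-1.02, 2.33], [0.03, 2.71], [-1.35, 4.49], [0.32, 2.68], [-2.91, 2.91]. Speed limits (rad/s): [2.57, 2.57, 3.14, 3.14, 3.14, 3.14].

INTERFACE

Orientations are given as a unit quaternion [x, y, z, w].
In Python, from cell import sense, camera, camera_model, finish_job, finger_overhang gives the robot as it stands.
- The arm moves only by the shell command python3 -m jog 'ROWS' [OPENING]. ROWS is JSON, one flat list of numbers, 4 for each row, row after row: the shift along the tool's x, y, z scaled (see below), then the turn about the tool's z scaled (see below). A call has 1 to 5 rows; each row shifts and turns the commanded pose from where the row before left it, along the tool's axes as they then stand; what a row does not reach is not made up. The controller multiplies each number of a shift by 0.03 m and each number of a turn by 0.1 rad. A row lasts 1/12 s, in which the tool goes at most 41.7 mm and 7.16 degrees, less where a joint would pass 70% of its speed; a pose out of reach is approached as far as the arm can. A call with a number of a shift or a turn outside -1 to 1 is refused whole. A call with a gripper value outside its range is refused whole. OPENING is the opening, from -1 (shut) to 1 (fully open), set as the call begins (- or left out, the last holds). The fingers move at their own pace and stop on an object; the grip force is fixed at half the most. Time passes only in rows, so rows that do not move let the fingers close. It gives the time, the measured TCP pose, the force, the opening and the grip force at its end, in the units of the state.
- sense(): the state, without advancing time (a new reading comes with each control period).
- camera(name): name is "scene" or "top" or "wrist"; returns (picture, depth): 384x512x3 uint8, red, green, blue; 384x512 float32, m along the optical axis (not along the pixel's ray), 0 where there is no reading.
- camera_model(name): a dict with "mtx" (3x3 intrinsics, pixels), "extrinsics" (4x4, takes a point from camera to world coordinates). Camera axes: x right, y up, looking along -z (the intrinsics and any distortion apply to the point x, -y, -z); pixel columns grow to the right and rows downward; lengths in m; the calibration is good to about 2 mm. A picture is of the moment at which its call begins: read the wrist's pose just before it. camera_model takes no time and is no camera call; for the wrist camera it gives the pose at the moment of the call.
- finish_job(): hands the job in; it is judged then, once.
The state is a dict: "t": time; "q": joint angles; "joint_velocities": joint speeds; "tau": joint torques, N m; "tcp_pos": TCP position; "tcp_rot": TCP orientation; "ft_force": force on the tool from outside, world axes, zero at the start; "torque": the same for the moment, N m; "finger_gap": finger opening in m; "finger_force": force on a finger pad.
Only numpy, scipy, OpenCV 4.12 (cv2) and the standard library are available. Lean on these libraries where they do the work, as an engineer would, in place of code of your own. Each camera call takes 0.05 s, during which the arm holds its last target. There are 200 camera calls.

TASK

Make up the two weighing kits in their pocketed trays: the two-pocket tray gets the large brass weight and one vial, the three-pocket tray gets the small brass weight, the other vial (either vial will do for either tray) and the amber dropper bottle. Stand each thing upright on the floor of its own pocket: the weight in the tray's smallest pocket, the vial in the next larger one, the bottle in the largest. Leave the roll of label tape and the weighing boats where they are, and do not tip anything over.

Things in the scene. Friction and masses are not known exactly. Their poses are not given: they have to be found in the camera images.
- tray_two: grey kit tray with two dark-floored pockets, fixed: plate 70 (x) x 116 (y) x 16 mm high, pockets 9 mm deep (floor 7 mm above the bench). Origin: centre of its underside; y axis along the row of pockets. The small pocket (40 x 40 mm, for the weight) is centred at y = -30 mm, the larger one (52 x 52 mm, for the vial) at y = +24 mm, both at x = 0
- tray_three: grey kit tray with three dark-floored pockets, fixed: plate 84 (x) x 190 (y) x 16 mm high, pockets 9 mm deep (floor 7 mm above the bench). Origin: centre of its underside; y axis along the row of pockets. Smallest pocket (40 x 40 mm, for the weight) centred at y = -67 mm, the middle one (52 x 52 mm, for the vial) at y = -13 mm, the largest (66 x 66 mm, for the bottle) at y = +54 mm, all at x = 0
- weight_large: large brass weight, a cylinder with a knob, 22 mm diameter, 36 mm high, standing on the bench, about 0.1 kg; origin at the centre of its underside, z up
- weight_small: small brass weight, a cylinder with a knob, 15 mm diameter, 24 mm high, standing on the bench, about 0.02 kg; origin at the centre of its underside, z up
- vial_a: glass sample vial with a red screw cap, 23 mm diameter, 51 mm high, standing on the bench; can be held up to 42 mm above its foot; about 0.02 kg; origin at the centre of its underside, z up
- vial_b: glass sample vial with a yellow screw cap, otherwise the same as the other: 23 mm diameter, 51 mm high, standing on the bench; can be held up to 42 mm above its foot; about 0.02 kg; origin at the centre of its underside, z up
- bottle: amber dropper bottle with a white cap, body 35 mm diameter and 56 mm high, 71 mm high with its 22 mm cap, standing on the bench, about 0.055 kg; origin at the centre of its underside, z up
- label_roll: roll of label tape lying flat among the stock, 62 mm diameter, 20 mm high; not part of any kit, to be left alone; origin at the centre of its underside, z up
- boats: stack of white square weighing boats, 70 x 70 x 25 mm, behind the stock; to be left alone; origin at the centre of its underside, z up
- balance_b: tall glass-walled balance that stays where it is, between the left and the right half of the stock: 250 mm wide (y), 305 mm high. Origin on its centre line, at bench level; its glass chamber and housing reach from x = -100 mm to +220 mm, a low display (up to 60 mm high) from x = -226 mm. Pass in front of the chamber or over it when carrying from one side to the other

How it is judged:
At the end, for the whole second after the job is handed in: Large weight and one vial in their pockets of the two-pocket tray; small weight, the other vial and the bottle in theirs of the three-pocket tray: each on the pocket floor (foot under 12 mm above the bench, centre 11 to 17.5 mm or less off the pocket's in x and y), upright within 0.12 rad, at rest (x of weight_large in the frame of tray_two between -0.011 and 0.011 m and y of weight_large in the frame of tray_two between -0.041 and -0.019 m and z of weight_large in the frame of tray_two below 0.012 m and angle between each of weight_large, weight_small, bottle's own z axis and vertical below 0.12 rad and linear speed of each of weight_large, weight_small, bottle below 0.02 m/s and x of weight_small in the frame of tray_three between -0.0145 and 0.0145 m and y of weight_small in the frame of tray_three between -0.0815 and -0.0525 m and z of each of weight_small, bottle in the frame of tray_three below 0.012 m and x of bottle in the frame of tray_three between -0.0175 and 0.0175 m and y of bottle in the frame of tray_three between 0.0365 and 0.0715 m and (((x of vial_a in the frame of tray_two between -0.0165 and 0.0165 m and y of vial_a in the frame of tray_two between 0.0075 and 0.0405 m and z of vial_a in the frame of tray_two below 0.012 m and angle between vial_a's own z axis and vertical below 0.12 rad and linear speed of vial_a below 0.02 m/s) and (x of vial_b in the frame of tray_three between -0.0165 and 0.0165 m and y of vial_b in the frame of tray_three between -0.0295 and 0.0035 m and z of vial_b in the frame of tray_three below 0.012 m and angle between vial_b's own z axis and vertical below 0.12 rad and linear speed of vial_b below 0.02 m/s)) or ((x of vial_b in the frame of tray_two between -0.0165 and 0.0165 m and y of vial_b in the frame of tray_two between 0.0075 and 0.0405 m and z of vial_b in the frame of tray_two below 0.012 m and angle between vial_b's own z axis and vertical below 0.12 rad and linear speed of vial_b below 0.02 m/s) and (x of vial_a in the frame of tray_three between -0.0165 and 0.0165 m and y of vial_a in the frame of tray_three between -0.0295 and 0.0035 m and z of vial_a in the frame of tray_three below 0.012 m and angle between vial_a's own z axis and vertical below 0.12 rad and linear speed of vial_a below 0.02 m/s)))); the robot touches nothing.
It fails at once if the roll of label tape is shifted by more than 30 mm (distance of label_roll from where it was at the start of the episode above 0.03 m).
It fails at once if the stack of weighing boats is shifted by more than 30 mm (distance of boats from where it was at the start of the episode above 0.03 m).
It fails at once if a weight, a vial or the bottle is tipped over (angle between any of weight_large, vial_a, bottle, weight_small, vial_b's own z axis and vertical above 1 rad).
It also fails if it takes over 136 s, if anything falls off the work surface, if the arm or the gripper's body presses on something with over 40 N, if the wrist force passes 120 N, or if a joint passes its speed limit or range.

## Working session

There is one attempt and no reset: what is moved stays moved. The work goes in short steps, Python scripts to look and compute and a shell command to move; the robot and the scene stay as the last step left them, time stands still between calls to the robot, and variables do not carry over. Pictures are saved under pics/ and viewed, at most 14 in all, crops included, and the job is handed in when it is done.

```bash
ls; mkdir -p pics; python3 - <<'E'
from cell import *
import cv2,numpy as np
s=sense();print({k:np.round(v,3).tolist() for k,v in s.items()},finger_overhang)
for n in("scene","top"):
    p,d=camera(n);m=camera_model(n);print(n,np.round(m["mtx"],1).tolist(),np.round(m["extrinsics"],3).tolist())
    np.savez(f"{n}0.npz",p=p,d=d,K=m["mtx"],T=m["extrinsics"])
    cv2.imwrite(f"pics/{n}0.png",cv2.resize(p[:,:,::-1],(768,576)))
print(camera_model("top").keys())
E
```

```text
pics
{'t': 0.0, 'q': [-1.29, 0.124, 1.652, -0.0, 1.367, -0.083], 'joint_velocities': [-0.0, -0.002, -0.0, 0.001, -0.001, -0.002], 'tau': [-0.0, -42.362, -36.545, -0.0, 0.007, -0.0], 'tcp_pos': [0.231, -0.607, 0.303], 'tcp_rot': [0.984, 0.181, -0.0, -0.001], 'ft_force': [0.101, 0.331, 0.403], 'torque': [0.016, -0.011, -0.05], 'finger_force': 0.0, 'finger_gap': 0.085} 0.0726
scene [[410.9, 0.0, 256.8], [0.0, 410.9, 191.5], [0.0, 0.0, 1.0]] [[-0.459, 0.449, -0.767, -0.364], [-0.888, -0.251, 0.385, 0.436], [-0.02, 0.858, 0.514, 0.672], [0.0, 0.0, 0.0, 1.0]]
top [[420.7, 0.0, 256.0], [0.0, 420.7, 197.0], [0.0, 0.0, 1.0]] [[0.019, 0.989, -0.149, 0.396], [-1.0, 0.022, 0.016, -0.006], [0.019, 0.149, 0.989, 1.143], [0.0, 0.0, 0.0, 1.0]]
dict_keys(['mtx', 'extrinsics'])
```

View pics/top0.png

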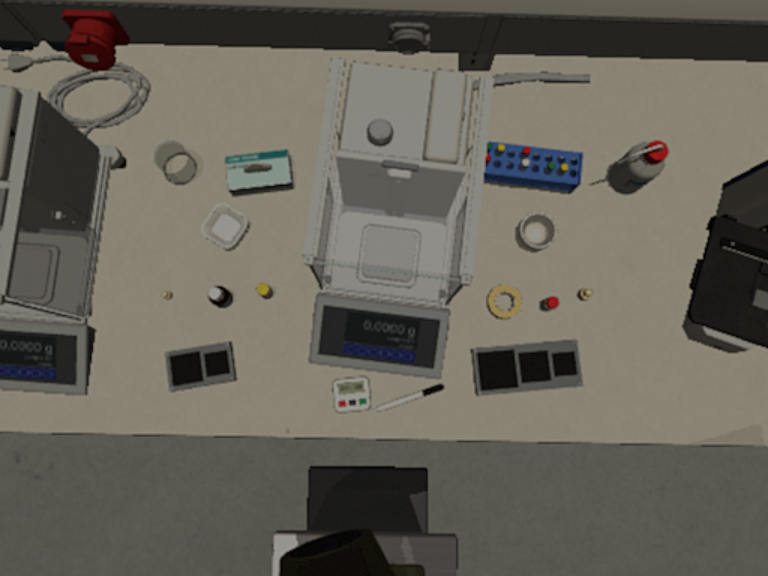

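View pics/scene0.png

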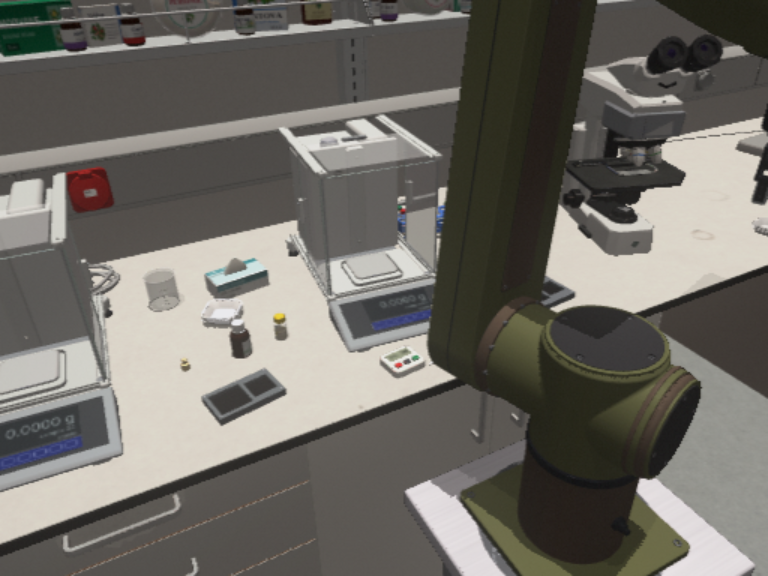

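The top view, at the displayed 768-pixel scale:
- **Left:** small weight (167,295), bottle (218,296), yellow vial (264,290), boats (225,227) and tray_two (200,366), with its small pocket on the right.
- **Right:** label roll (505,300), red vial (551,303), large weight (586,294) and tray_three (527,367), with its largest pocket on the left.

In the scene view the arm hides the right-hand stock. The left-hand stock is visible: small weight (184,364), bottle (240,340), yellow vial (280,325).

```bash
cat >h.py <<'E'
import numpy as np,cv2
from cell import *
def snap(n,name):
    m=camera_model(n);p,d=camera(n)
    np.savez(name+".npz",p=p,d=d,K=m["mtx"],T=m["extrinsics"]);cv2.imwrite(f"pics/{name}.png",p[:,:,::-1])
    return p,d,m["mtx"],m["extrinsics"]
def load(name):
    f=np.load(name+".npz");return f["p"],f["d"],f["K"],f["T"]
def ray(uv,K,T):
    v=np.linalg.solve(K,[uv[0],uv[1],1]);v=T[:3,:3]@(v*[1,-1,-1]);return T[:3,3],v
def plane(uv,z,K,T):
    o,v=ray(uv,K,T);return o+v*(z-o[2])/v[2]
def proj(P,K,T):
    c=T[:3,:3].T@(np.asarray(P)-T[:3,3])*[1,-1,-1];u=K@c;return u[:2]/u[2]
def tri(r1,r2):
    (a,u),(b,v)=r1,r2;A=np.c_[u,-v];s=np.linalg.lstsq(A,b-a,rcond=None)[0]
    P,Q=a+u*s[0],b+v*s[1];return (P+Q)/2,np.linalg.norm(P-Q)
def masks(p):
    h=cv2.cvtColor(p,cv2.COLOR_RGB2HSV);H,S,V=[h[:,:,i].astype(int) for i in range(3)]
    return dict(red=((H<8)|(H>172))&(S>150)&(V>70),yellow=(H>18)&(H<34)&(S>130)&(V>60),brass=(H>12)&(H<28)&(S>75)&(V>60),
      dark=(V<45),white=(S<40)&(V>150))
def blobs(m,roi=None,amin=8):
    m=m.astype(np.uint8)
    if roi: k=np.zeros_like(m);x0,y0,x1,y1=roi;k[y0:y1,x0:x1]=1;m=m*k
    n,l,s,c=cv2.connectedComponentsWithStats(m)
    return sorted([(int(s[i,4]),c[i].round(1).tolist(),s[i,:4].tolist()) for i in range(1,n) if s[i,4]>=amin],reverse=True)
E
python3 - <<'E'
from h import *
p,d,K,T=load("top0");M=masks(p)
for n,c,roi,z in[("wS","brass",(100,185,125,210),.024),("wL","brass",(380,185,400,205),.036),("yel","yellow",(165,180,190,205),.051),("red","red",(355,190,380,215),.051),("bot","white",(135,185,160,205),.071),
 ("roll","brass",(320,185,350,218),.02),("t2","dark",(105,222,160,265),.007),("t3","dark",(310,222,390,265),.007)]:
    for b in blobs(M[c],roi)[:3]:
        u=b[1];x,y,w,h=b[2];dd=d[int(round(u[1])),int(round(u[0]))];o,v=ray(u,K,T)
        print(n,b,plane(u,z,K,T).round(3),"depthz",(o+v*dd)[2].round(3))
# bottle/dark and boats/balance by depth
P,_=load("top0")[:2],0
for n,u in[("boats",(150,151)),("dispL",(208,245)),("dispR",(292,250)),("dispTop",(215,196)),("balA right low",(60,260)),("balA right up",(63,200)),("bal frontL",(205,172)),("frontR",(312,185))]:
    o,v=ray(u,K,T);print(n,(o+v*d[u[1],u[0]]).round(3))
E
```

```text
wS (16, [111.6, 196.4], [109, 194, 5, 5]) [0.559 0.362 0.024] depthz 0.017
wL (45, [390.2, 195.3], [387, 192, 8, 8]) [ 0.576 -0.384  0.036] depthz 0.031
yel (49, [175.2, 192.6], [171, 189, 9, 8]) [0.568 0.188 0.051] depthz 0.052
red (45, [368.0, 201.2], [365, 198, 7, 8]) [ 0.557 -0.319  0.051] depthz 0.05
bot (30, [142.5, 194.9], [140, 192, 7, 7]) [0.557 0.268 0.071] depthz 0.069
roll (268, [335.9, 200.5], [325, 190, 23, 22]) [ 0.561 -0.241  0.02 ] depthz 0.006
t2 (390, [123.8, 245.4], [113, 234, 22, 23]) [0.43  0.326 0.007] depthz 0.008
t2 (230, [144.2, 241.8], [136, 234, 17, 17]) [0.44  0.272 0.007] depthz 0.01
t3 (612, [331.2, 246.2], [318, 233, 27, 27]) [ 0.438 -0.23   0.007] depthz 0.008
t3 (380, [356.0, 244.0], [346, 234, 21, 21]) [ 0.446 -0.297  0.007] depthz 0.011
t3 (221, [375.9, 242.2], [368, 235, 17, 16]) [ 0.452 -0.351  0.007] depthz 0.007
boats [0.689 0.27  0.01 ]
dispL [0.435 0.102 0.002]
dispR [ 0.425 -0.121  0.034]
dispTop [0.561 0.083 0.056]
balA right low [0.388 0.493 0.003]
balA right up [0.549 0.499 0.002]
bal frontL [0.571 0.084 0.31 ]
frontR [ 0.55  -0.132  0.307]
```

```bash

python3 -m jog '[0,0,0,-1,0,0,0,-1,0,0,0,-1,0,0,0,-1,0,0,0,-1]' >/dev/null
python3 -m jog '[0,0,0,-1,0,0,0,-1,0,0,0,-1,0,0,0,-1,0,0,0,-1]'
python3 -m jog '[0,0,0,-1,0,0,0,-1,0,0,0,0]'
python3 -m jog '[0.95,0.85,0,0,0.95,0.85,0,0,0.95,0.85,0,0,0.95,0.85,0,0,0.95,0.85,0,0]'
python3 -m jog '[0.95,0.85,0,0,0.95,0.85,0,0,0.95,0.85,0,0,0.95,0.85,0,0,0,0,0,0]'
python3 -m jog '[0,0,0,0]'
python3 - <<'E'
from h import *
s=sense();p,d,K,T=snap("wrist","w1");print(s["tcp_pos"],s["tcp_rot"],s["q"],T.round(3),K.round(1))
E
```

```text
t: 0.93
tcp_pos: [0.2312, -0.6072, 0.3031]
tcp_rot: [0.775, 0.632, 0.0, -0.001]
ft_force: [0.1, -0.6, -0.8]
finger_gap: 0.0853
finger_force: 0.0
t: 1.18
tcp_pos: [0.2312, -0.6072, 0.3032]
tcp_rot: [0.709, 0.705, 0.0, -0.001]
ft_force: [0.5, 0.2, -0.0]
finger_gap: 0.0858
finger_force: 0.0
t: 1.6
tcp_pos: [0.3605, -0.4643, 0.3036]
tcp_rot: [0.711, 0.703, 0.0, -0.0]
ft_force: [-0.1, 1.8, 0.3]
finger_gap: 0.0856
finger_force: 0.0
t: 2.02
tcp_pos: [0.4657, -0.3481, 0.3037]
tcp_rot: [0.708, 0.706, 0.001, -0.0]
ft_force: [-1.0, 0.3, -0.8]
finger_gap: 0.0853
finger_force: 0.0
t: 2.1
tcp_pos: [0.4635, -0.351, 0.3036]
tcp_rot: [0.709, 0.705, -0.0, -0.0]
ft_force: [-0.7, 0.4, 0.3]
finger_gap: 0.0856
finger_force: 0.0
[ 0.46352162 -0.35098931  0.30357931] [ 7.09015044e-01  7.05193284e-01 -1.44428803e-04 -2.79587137e-04] [-7.40335801e-01 -2.61265742e-02  1.80640001e+00 -2.67648523e-04
  1.36189155e+00 -7.34875427e-01] [[ 1.     0.004  0.001  0.465]
 [-0.004  0.964  0.265 -0.284]
 [ 0.    -0.265  0.964  0.373]
 [ 0.     0.     0.     1.   ]] [[312.9   0.  262.2]
 [  0.  312.9 193.1]
 [  0.    0.    1. ]]
```

View pics/w1.png

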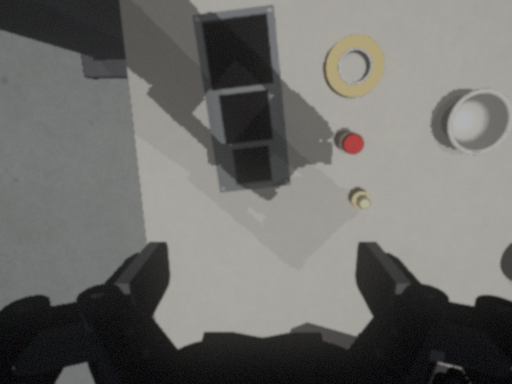

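The wrist view shows the large weight at (360,199), the red vial at (353,143), the roll at (354,66) and tray_three's pockets at (238,50), (246,117) and (252,165).

```bash
python3 - <<'E'
from h import *
p0,d0,K0,T0=load("top0");p,d,K,T=load("w1");M0=masks(p0);M=masks(p)
def best(m,roi): return blobs(m,roi)[0]
def dz(u,d,K,T):
    o,v=ray(u,K,T);return (o+v*d[int(round(u[1])),int(round(u[0]))]).round(3)
for n,c,r0,r1,z in[("wL","brass",(380,185,400,205),(340,180,380,220),.036),("red","red",(355,190,380,215),(330,125,375,165),.051),("roll","brass",(320,185,350,218),(315,25,395,105),.02)]:
    a,b=best(M0[c],r0),best(M[c],r1);print(n,b,tri(ray(a[1],K0,T0),ray(b[1],K,T)),"planes",plane(a[1],z,K0,T0).round(4),plane(b[1],z,K,T).round(4),dz(b[1],d,K,T))
A=blobs(M0["dark"],(310,222,390,265));B=blobs(M["dark"],(195,8,282,186),100)
for a,b in zip(A[:3],B[:3]):
    print("pocket",b,tri(ray(a[1],K0,T0),ray(b[1],K,T)),[plane(b[1],z,K,T).round(4)[:2] for z in(.007,.016)],[plane(a[1],z,K0,T0).round(4)[:2] for z in(.007,.016)],dz(b[1],d,K,T))
for u in[(283,100),(208,120),(249,187)]: print("plate",dz(u,d,K,T))
# knob/top details of weight from depth
for v in range(186,214,3): print(v,[round(float((dz((u,v),d,K,T))[2]),3) for u in range(348,376,3)])
E
```

```text
Traceback (most recent call last):
IndexError: list index out of range
```

```bash
sed -i 's/(S>75)&(V>60)/(S>50)\&(V>60)/' h.py; cat > m1.py <<'E'
from h import *
p0,d0,K0,T0=load("top0");p,d,K,T=load("w1");M0=masks(p0);M=masks(p)
hs=cv2.cvtColor(p,cv2.COLOR_RGB2HSV);print(hs[199,354:368:3].tolist(),hs[230,350].tolist())
def best(m,roi): return (blobs(m,roi)+[None])[0]
def dz(u,d,K,T):
    o,v=ray(u,K,T);return (o+v*d[int(round(u[1])),int(round(u[0]))]).round(3)
for n,c,r0,r1,z in[("wL","brass",(380,185,400,205),(340,180,380,220),.036),("red","red",(355,190,380,215),(330,125,375,165),.051),("roll","brass",(320,185,350,218),(315,25,395,105),.02)]:
    a,b=best(M0[c],r0),best(M[c],r1)
    if b is None: print(n,"none");continue
    print(n,b,tri(ray(a[1],K0,T0),ray(b[1],K,T)),"planes",plane(a[1],z,K0,T0).round(4),plane(b[1],z,K,T).round(4),dz(b[1],d,K,T))
A=blobs(M0["dark"],(310,222,390,265));B=blobs(M["dark"],(195,8,282,186),100)
for a,b in zip(A[:3],B[:3]):
    print("pocket",b,tri(ray(a[1],K0,T0),ray(b[1],K,T)),[plane(b[1],z,K,T).round(4)[:2] for z in(.007,.016)],[plane(a[1],z,K0,T0).round(4)[:2] for z in(.007,.016)],dz(b[1],d,K,T))
for u in[(283,100),(208,120),(249,187)]: print("plate",dz(u,d,K,T))
for v in range(186,214,3): print(v,[round(float((dz((u,v),d,K,T))[2]),3) for u in range(348,376,3)])
E
python3 m1.py
```

```text
[[24, 56, 173], [21, 61, 125], [20, 60, 119], [28, 44, 149], [26, 48, 154]] [19, 12, 167]
wL (190, [357.5, 197.5], [350, 190, 19, 18]) (array([ 0.57949415, -0.39062201,  0.01237478]), np.float64(0.003982516725006205)) planes [ 0.5764 -0.3845  0.036 ] [ 0.5712 -0.3818  0.036 ] [ 0.575 -0.386  0.023]
red (231, [352.5, 143.2], [344, 135, 18, 17]) (array([ 0.55676642, -0.31942222,  0.05100587]), np.float64(0.0004478269923052029)) planes [ 0.5566 -0.3193  0.051 ] [ 0.557  -0.3196  0.051 ] [ 0.557 -0.32   0.05 ]
roll (1857, [353.4, 65.5], [324, 35, 60, 62]) (array([ 0.56119834, -0.2418492 ,  0.01997655]), np.float64(0.0005602310836976578)) planes [ 0.5615 -0.242   0.02  ] [ 0.5609 -0.2418  0.02  ] [ 0.566 -0.24   0.003]
pocket (4104, [237.2, 51.7], [202, 16, 71, 73]) (array([ 0.43840551, -0.22753747,  0.01735884]), np.float64(0.0008010877519472294)) [array([ 0.438 , -0.2258]), array([ 0.4387, -0.2272])] [array([ 0.4384, -0.2297]), array([ 0.4381, -0.2279])] [ 0.438 -0.226  0.007]
pocket (2201, [246.5, 117.4], [221, 91, 52, 53]) (array([ 0.44625481, -0.29495494,  0.01313344]), np.float64(0.
[... 554 characters left out ...]
 0.003, 0.003, 0.003, 0.003]
189 [0.002, 0.003, 0.006, 0.009, 0.011, 0.002, 0.003, 0.004, 0.003, 0.004]
192 [0.003, 0.007, 0.015, 0.019, 0.019, 0.02, 0.017, 0.003, 0.005, 0.003]
195 [0.003, 0.014, 0.021, 0.021, 0.022, 0.022, 0.023, 0.02, 0.004, 0.001]
198 [0.005, 0.018, 0.022, 0.024, 0.025, 0.033, 0.033, 0.021, 0.003, 0.002]
201 [0.004, 0.017, 0.02, 0.023, 0.033, 0.035, 0.035, 0.034, 0.003, 0.002]
204 [0.004, 0.002, 0.022, 0.023, 0.036, 0.036, 0.035, 0.035, 0.004, 0.003]
207 [0.003, 0.004, 0.002, 0.021, 0.033, 0.036, 0.035, 0.003, 0.004, 0.002]
210 [0.004, 0.004, 0.002, 0.004, 0.003, 0.003, 0.003, 0.003, 0.004, 0.003]
213 [0.002, 0.003, 0.003, 0.005, 0.003, 0.004, 0.003, 0.003, 0.002, 0.003]
```

```bash

python3 -m jog '[0.26,0.78,0.5,0,0.26,0.78,0.5,0,0.26,0.78,0.5,0,0.26,0.78,0.5,0]' >/dev/null
python3 -m jog '[0,0,0.9,0,0,0,0.9,0,0,0,0.9,0,0,0,0.9,0,0,0,0.9,0]' >/dev/null
python3 -m jog '[0,0,0.7,0,0,0,0,0,0,0,0,0]'
python3 - <<'E'
from h import *
p,d,K,T=load("w1");m=d>0
v,u=np.mgrid[186:214,346:378];P=np.array([ (lambda o,r:o+r*d[b,a])(*ray((a,b),K,T)) for a,b in zip(u.ravel(),v.ravel())])
k=P[P[:,2]>.0295];b=P[P[:,2]>.0155];print("knob",k.mean(0).round(4),"body mid",((b.max(0)+b.min(0))/2).round(4))
E
```

```text
t: 3.15
tcp_pos: [0.5548, -0.3228, 0.0864]
tcp_rot: [0.711, 0.704, -0.0, -0.002]
ft_force: [0.6, -0.1, 0.0]
finger_gap: 0.0853
finger_force: 0.0
knob [ 0.5748 -0.3844  0.048 ] body mid [ 0.528  -0.3421  0.1945]
```

```bash

python3 -m jog '[0.1,0.07,0,0,0,0,0,0]'
python3 -m jog '[0,0,0,0,0,0,0,0,0,0,0,0,0,0,0,0,0,0,0,0]' -1
python3 -m jog '[0,0,0,0,0,0,0,0,0,0,0,0]'
```

```text
t: 3.32
tcp_pos: [0.5597, -0.3201, 0.0904]
tcp_rot: [0.71, 0.704, 0.0, 0.002]
ft_force: [0.0, -0.3, -0.3]
finger_gap: 0.0855
finger_force: 0.0
t: 3.73
tcp_pos: [0.5586, -0.319, 0.0882]
tcp_rot: [0.71, 0.705, 0.0, 0.0]
ft_force: [-0.1, 0.0, 0.2]
finger_gap: 0.0258
finger_force: 0.0
t: 3.98
tcp_pos: [0.5588, -0.3192, 0.0884]
tcp_rot: [0.71, 0.705, 0.0, 0.0]
ft_force: [-0.1, 0.5, 2.9]
finger_gap: 0.021
finger_force: 58.8
```

```bash

python3 -m jog '[0,0,-0.75,0,0,0,-0.75,0,0.2,-0.93,0,0,0.2,-0.93,0,0,0.2,-0.94,0,0]'
python3 -m jog '[0.2,-0.94,0,0,0,0,0,0,0,0,0,0]'
python3 -m jog '[0,0,0.6,0,0,0,0.3,0,0,0,0.2,0,0,0,0,0,0,0,0,0]'
```

```text
t: 4.4
tcp_pos: [0.4739, -0.3002, 0.1331]
tcp_rot: [0.709, 0.705, 0.0, 0.0]
ft_force: [-0.6, -0.2, -0.2]
finger_gap: 0.021
finger_force: 58.8
t: 4.65
tcp_pos: [0.4452, -0.2937, 0.1322]
tcp_rot: [0.71, 0.704, -0.0, -0.001]
ft_force: [-0.1, -0.1, 0.4]
finger_gap: 0.021
finger_force: 58.8
t: 5.07
tcp_pos: [0.4468, -0.2942, 0.0994]
tcp_rot: [0.709, 0.705, -0.0, -0.001]
ft_force: [0.9, -0.4, 0.5]
finger_gap: 0.0214
finger_force: 58.8
```

```bash

python3 -m jog '[0,0,0.1,0,0,0,0,0,0,0,0,0]'
python3 -m jog '[0,0,0,0,0,0,0,0,0,0,0,0,0,0,0,0]' 1
python3 -m jog '[0,0,-0.5,0,0,0,-0.9,0,0,0,-0.9,0]' >/dev/null
python3 -m jog '[-0.6,0.85,0,0,-0.6,0.85,0,0,-0.61,0.85,0,0,-0.61,0.86,0,0,-0.61,0.86,0,0]' 
python3 -m jog '[0,0,0,0,0,0,0,0]'
python3 - <<'E'
from h import *
p,d,K,T=snap("wrist","w2");print(T[:3,3].round(3))
E
```

```text
t: 5.32
tcp_pos: [0.4467, -0.2944, 0.0972]
tcp_rot: [0.71, 0.705, 0.0, 0.0]
ft_force: [-0.5, -0.3, 0.1]
finger_gap: 0.0213
finger_force: 58.8
t: 5.65
tcp_pos: [0.4465, -0.2943, 0.0971]
tcp_rot: [0.71, 0.705, 0.0, 0.0]
ft_force: [0.1, -0.5, -0.8]
finger_gap: 0.0693
finger_force: 0.0
t: 6.32
tcp_pos: [0.575, -0.3868, 0.166]
tcp_rot: [0.71, 0.705, 0.0, 0.0]
ft_force: [-0.7, -0.4, -0.4]
finger_gap: 0.0852
finger_force: 0.0
t: 6.48
tcp_pos: [0.5746, -0.3866, 0.1652]
tcp_rot: [0.71, 0.705, -0.0, -0.0]
ft_force: [-0.3, -0.1, 0.6]
finger_gap: 0.0849
finger_force: 0.0
[ 0.576 -0.319  0.235]
```

View pics/w2.png

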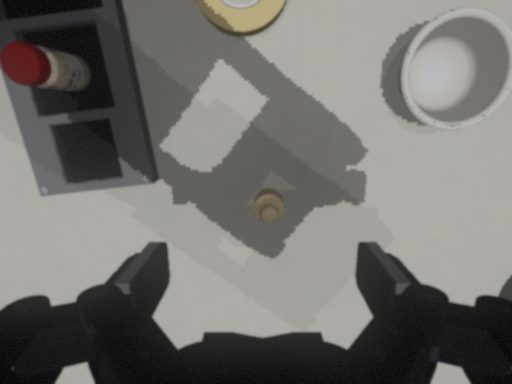

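The red vial now stands upright in the middle pocket, at (45,70). The large weight is at (269,205), with its knob at (269,213).

```bash
python3 - <<'E'
from h import *
p,d,K,T=load("w2");p1,d1,K1,T1=load("w1")
print(plane((269,213.5),.036,K,T).round(4),plane((269,203),.018,K,T).round(4),tri(ray((269,213.5),K,T),ray((363,203),K1,T1)))
m=masks(p);print(blobs(m["red"],(0,30,60,95))[:1],plane(blobs(m["red"],(0,30,60,95))[0][1],.058,K,T))
E
```

```text
[ 0.58  -0.388  0.036] [ 0.5804 -0.3862  0.018 ] (array([ 0.58017239, -0.39035937,  0.02926822]), np.float64(2.6522301247135494e-05))
[(1256, [21.5, 62.5], [1, 43, 41, 41])] [ 0.44953883 -0.29588989  0.058     ]
```

```bash

python3 -m jog '[0,0.13,0.8,0,0,0,0.8,0,0,0,0.8,0,0,0,0.44,0,0,0,0,0]' >/dev/null
python3 -m jog '[0,0,0,0,0,0,0,0]'
python3 -m jog '[0,0,0,0,0,0,0,0,0,0,0,0,0,0,0,0,0,0,0,0]' -1 >/dev/null
python3 -m jog '[0,0,0,0,0,0,0,0,0,0,0,0]'
```

```text
t: 7.12
tcp_pos: [0.5783, -0.3865, 0.0826]
tcp_rot: [0.71, 0.705, 0.0, 0.001]
ft_force: [0.3, -0.3, 0.9]
finger_gap: 0.0856
finger_force: 0.0
t: 7.78
tcp_pos: [0.5781, -0.3863, 0.0813]
tcp_rot: [0.71, 0.705, 0.0, 0.0]
ft_force: [-0.8, 0.3, 3.1]
finger_gap: 0.0201
finger_force: 58.7
```

```bash

python3 -m jog '[0,0,-0.9,0,0,0,-0.9,0,0,0,-1,0,0,0,-1,0,0.5,-0.88,0,0]' 
python3 -m jog '[0.5,-0.88,0,0,0.5,-0.88,0,0,0.5,-0.88,0,0,0.5,-0.88,0,0,0.5,-0.88,0,0]' 
python3 -m jog '[1,0,0,0,1,0,0,0,1,0,0,0,1,0,0,0,1,0,0,0]' >/dev/null
python3 -m jog '[1,0,0,0,1,0,0,0,1,0,0,0,1,0,0,0,1,0,0,0]' 
python3 -m jog '[1,0,0,0,1,0,0,0,1,0,0,0,1,0,0,0,1,0,0,0]' >/dev/null
python3 -m jog '[1,0,0,0,1,0,0,0,0,0,0,0,0,0,0,0]' 
python3 - <<'E'
from h import *
p,d,K,T=snap("wrist","w3");print(T[:3,3].round(3))
E
```

```text
t: 8.2
tcp_pos: [0.5565, -0.3746, 0.2035]
tcp_rot: [0.709, 0.705, 0.001, 0.008]
ft_force: [-0.0, -1.6, 1.1]
finger_gap: 0.0204
finger_force: 58.9
t: 8.62
tcp_pos: [0.4184, -0.2939, 0.1938]
tcp_rot: [0.71, 0.705, -0.0, -0.001]
ft_force: [0.6, -0.6, 0.6]
finger_gap: 0.02
finger_force: 58.9
t: 9.45
tcp_pos: [0.4215, 0.0065, 0.1943]
tcp_rot: [0.71, 0.705, -0.0, -0.0]
ft_force: [1.4, 0.2, -1.5]
finger_gap: 0.0202
finger_force: 59.0
t: 10.2
tcp_pos: [0.423, 0.216, 0.1942]
tcp_rot: [0.709, 0.706, -0.001, -0.0]
ft_force: [-0.2, 0.3, -1.5]
finger_gap: 0.0205
finger_force: 59.0
[0.424 0.283 0.264]
```

View pics/w3.png

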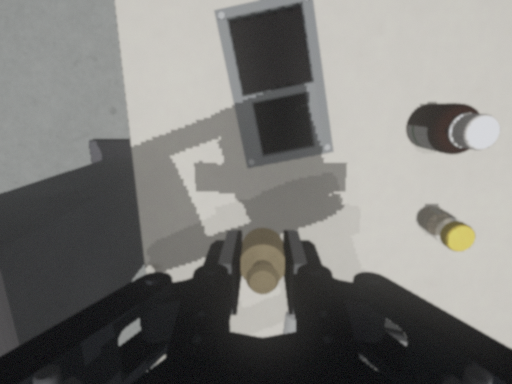

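The large weight is held upright at (262,260). Tray_two's pockets are at (285,124) and (271,50), the bottle cap at (481,131) and the yellow cap at (459,237).

```bash
python3 - <<'E'
from h import *
p0,d0,K0,T0=load("top0");p,d,K,T=load("w3");M0=masks(p0);M=masks(p)
B=blobs(M["dark"],(212,0,335,170),400);A=blobs(M0["dark"],(105,222,160,265))
for a,b in zip(A,B): print("pocket",b,tri(ray(a[1],K0,T0),ray(b[1],K,T)),[plane(b[1],z,K,T).round(4)[:2] for z in(.007,.016)])
for n,a,c,r,z in[("yel",(175.2,192.6),"yellow",(440,215,480,255),.051),("bot",(142.5,194.9),"white",(462,110,502,152),.071)]:
    b=blobs(M[c],r)[0];print(n,b,tri(ray(a,K0,T0),ray(b[1],K,T)),plane(b[1],z,K,T))
print("tip? held weight top",plane((263,277),.15,K,T))
E
```

```text
pocket (1809, [279.3, 123.0], [256, 95, 49, 58]) (array([0.42703607, 0.27860483, 0.16914687]), np.float64(0.004302109015260077)) [array([0.4377, 0.2709]), array([0.4373, 0.2713])]Traceback (most recent call last):
  File "<stdin>", line 6, in <module>
IndexError: list index out of range
```

```bash

python3 -m jog '[0.95,0.3,0,0,0.97,0.3,0,0,0,0,0,0,0,0,0.9,0,0,0,0.9,0]' >/dev/null
python3 -m jog '[0,0,0.8,0,0,0,0.5,0,0,0,0.2,0,0,0,0,0,0,0,0,0]'
python3 - <<'E'
from h import *
p,d,K,T=load("w3");h=cv2.cvtColor(p,cv2.COLOR_RGB2HSV);print(h[237,459],h[131,482],h[50,271],h[124,285],T.round(2).tolist())
for u,z in[((284,125),.012),((271,47),.012),((459,237),.051),((482,131),.071)]:print(plane(u,z,K,T).round(4))
E
```

```text
t: 11.08
tcp_pos: [0.4424, 0.2718, 0.0962]
tcp_rot: [0.71, 0.704, 0.0, 0.0]
ft_force: [0.4, 0.6, -1.1]
finger_gap: 0.0201
finger_force: 59.0
[ 27 119 212] [113   5 218] [ 0  5 48] [160  19  40] [[1.0, 0.0, 0.0, 0.42], [-0.0, 0.96, 0.27, 0.28], [-0.0, -0.27, 0.96, 0.26], [0.0, 0.0, 0.0, 1.0]]
[0.4412 0.2696 0.012 ]
[0.4307 0.326  0.012 ]
[0.568 0.191 0.051]
[0.5571 0.2689 0.071 ]
```

```bash

python3 -m jog '[0,0,0.2,0,0,0,0,0,0,0,0,0]'
python3 -m jog '[0,0,0,0,0,0,0,0,0,0,0,0,0,0,0,0]' 1
python3 -m jog '[0,0,-0.5,0,0,0,-1,0,0,0,-1,0,0,0,-1,0,0,0,0,0]'
```

```text
t: 11.33
tcp_pos: [0.4424, 0.2726, 0.0904]
tcp_rot: [0.71, 0.705, 0.001, 0.0]
ft_force: [-0.9, 0.9, -1.3]
finger_gap: 0.0203
finger_force: 59.0
t: 11.67
tcp_pos: [0.4422, 0.2726, 0.0901]
tcp_rot: [0.71, 0.705, 0.0, 0.0]
ft_force: [0.3, 0.8, -0.4]
finger_gap: 0.0681
finger_force: 0.0
t: 12.08
tcp_pos: [0.4452, 0.2741, 0.2021]
tcp_rot: [0.709, 0.705, 0.006, 0.002]
ft_force: [0.7, 1.4, 0.5]
finger_gap: 0.0851
finger_force: 0.0
```

```bash

python3 -m jog '[-0.56,0.83,0,0,-0.56,0.83,0,0,-0.56,0.83,0,0,-0.56,0.83,0,0,-0.56,0.83,0,0]' 
python3 -m jog '[0,0,0.6,0,0,0,0,0,0,0,0,0]'
python3 - <<'E'
from h import *
p,d,K,T=snap("wrist","w4");print(T[:3,3].round(3),sense()["tau"].round(1))
p,d,K,T=snap("scene","s4")
E
```

```text
t: 12.5
tcp_pos: [0.5669, 0.1867, 0.1944]
tcp_rot: [0.71, 0.705, -0.0, -0.0]
ft_force: [-0.2, 0.1, -0.5]
finger_gap: 0.0852
finger_force: 0.0
t: 12.75
tcp_pos: [0.5649, 0.1873, 0.175]
tcp_rot: [0.71, 0.704, -0.002, -0.001]
ft_force: [-1.1, -0.3, -0.2]
finger_gap: 0.0852
finger_force: 0.0
[0.566 0.255 0.244] [ -0.5 -38.1 -33.   -0.    0.    0. ]
```

View pics/w4.png

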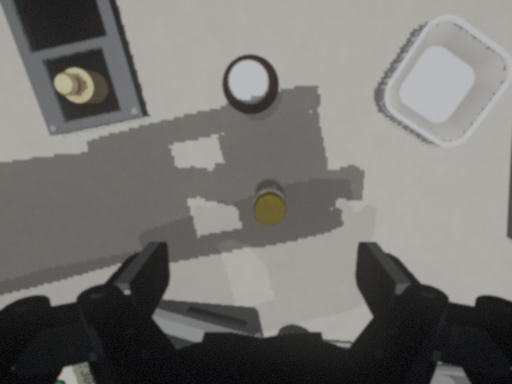

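View pics/s4.png

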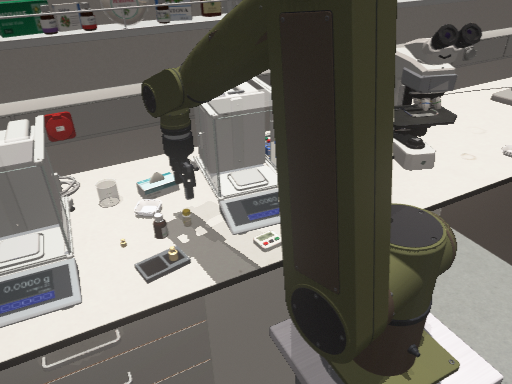

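The large weight stands in its pocket, (75,85) in the wrist picture. The yellow vial is at (270,209), the bottle cap at (248,80) and the boats well clear at (440,85). The scene view shows the wrist clear of the balance.

```bash
python3 - <<'E'
from h import *
p,d,K,T=load("w4");p0,d0,K0,T0=load("top0")
for u,a,z in[((270,209),(175.2,192.6),.051),((248.5,80),(142.5,194.9),.071)]:print(plane(u,z,K,T).round(4),tri(ray(u,K,T),ray(a,K0,T0)))
print(plane((67,82),.043,K,T).round(4))
E
python3 -m jog '[0,0.1,0.7,0,0,0,0.7,0,0,0,0.7,0,0,0,0.6,0,0,0,0,0]' >/dev/null
python3 -m jog '[0,0,0,0,0,0,0,0]'
```

```text
[0.5705 0.1906 0.051 ] (array([0.56995317, 0.18889893, 0.04517998]), np.float64(0.0013931108942395526))
[0.5588 0.2682 0.071 ] (array([0.55838429, 0.26888223, 0.06576868]), np.float64(0.0006468052159432522))
[0.447 0.27  0.043]
t: 13.43
tcp_pos: [0.5695, 0.1883, 0.0974]
tcp_rot: [0.709, 0.705, 0.001, 0.001]
ft_force: [0.6, -0.8, 0.3]
finger_gap: 0.0858
finger_force: 0.0
```

```bash

python3 -m jog '[0.05,0,0.3,0,0,0,0,0,0,0,0,0]'
python3 -m jog '[0,0,0,0,0,0,0,0,0,0,0,0,0,0,0,0,0,0,0,0]' -1 >/dev/null
python3 -m jog '[0,0,0,0,0,0,0,0,0,0,0,0]'
```

```text
t: 13.68
tcp_pos: [0.569, 0.1892, 0.087]
tcp_rot: [0.71, 0.705, 0.0, 0.0]
ft_force: [0.4, 0.6, 0.0]
finger_gap: 0.0854
finger_force: 0.0
t: 14.35
tcp_pos: [0.5692, 0.1891, 0.087]
tcp_rot: [0.71, 0.705, 0.0, 0.0]
ft_force: [0.9, -0.8, 2.0]
finger_gap: 0.0216
finger_force: 58.7
```

```bash

python3 -m jog '[0,0,-0.8,0,0,0,-0.9,0,0,0,-0.9,0,0,0,-0.8,0,0.76,-0.77,0,0]' >/dev/null
python3 -m jog '[0.76,-0.77,0,0,0.76,-0.77,0,0,0.76,-0.77,0,0,0.76,-0.77,0,0,0.76,-0.77,0,0]' >/dev/null
python3 -m jog '[0,0,0,0,0,0,0,0]'
python3 -m jog '[0,0,0.9,0,0,0,0.9,0,0,0,0.6,0,0,0,0.3,0,0,0,0,0]' >/dev/null
python3 -m jog '[0,0,0,0,0,0,0,0]'
```

```text
t: 15.35
tcp_pos: [0.4301, 0.3276, 0.1885]
tcp_rot: [0.709, 0.706, -0.0, 0.0]
ft_force: [1.6, -0.1, -0.6]
finger_gap: 0.0215
finger_force: 58.8
t: 15.93
tcp_pos: [0.4325, 0.3271, 0.1092]
tcp_rot: [0.71, 0.704, 0.001, 0.0]
ft_force: [-0.2, 0.0, -0.5]
finger_gap: 0.0213
finger_force: 58.8
```

```bash

python3 -m jog '[0,0,0.43,0,0,0,0,0,0,0,0,0]'
python3 -m jog '[0,0,0,0,0,0,0,0,0,0,0,0,0,0,0,0]' 1 >/dev/null
python3 -m jog '[0,0,-0.5,0,0,0,-0.9,0,0,0,-0.9,0,0,0,-0.9,0,0,0,0,0]' >/dev/null
python3 -m jog '[-0.39,0.84,0,0,-0.39,0.84,0,0,-0.39,0.84,0,0,-0.39,0.84,0,0,-0.39,0.84,0,0]' >/dev/null
python3 -m jog '[0,0,0,0,0,0,0,0]'
python3 - <<'E'
from h import *
p,d,K,T=snap("wrist","w5");print(T[:3,3].round(3))
E
```

```text
t: 16.18
tcp_pos: [0.4311, 0.3267, 0.0945]
tcp_rot: [0.71, 0.705, -0.0, -0.0]
ft_force: [-0.6, 0.5, -1.2]
finger_gap: 0.0212
finger_force: 58.7
t: 17.52
tcp_pos: [0.5576, 0.2668, 0.1902]
tcp_rot: [0.71, 0.704, -0.0, -0.0]
ft_force: [-0.4, -0.1, 0.6]
finger_gap: 0.0852
finger_force: 0.0
[0.559 0.334 0.26 ]
```

View pics/w5.png

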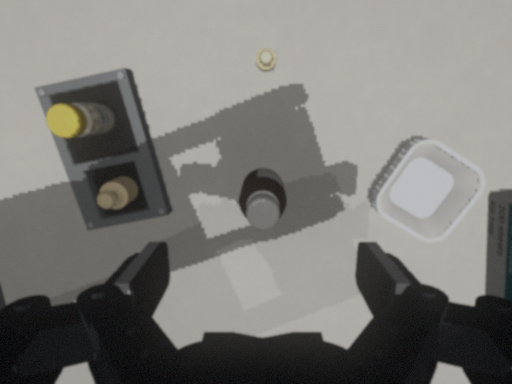

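The yellow vial stands in its pocket at (90,118) and the large weight at (118,193). The bottle cap is at (263,211), the small weight at (265,59), and the nearest corner of the boats at (376,200).

```bash
python3 - <<'E'
from h import *
p,d,K,T=load("w5");p0,d0,K0,T0=load("top0")
for u,a,z in[((263,211),(142.5,194.9),.071),((265.5,58),(111.6,196.4),.024),((265.5,61),(111.6,196.4),.012)]:print(plane(u,z,K,T).round(4),tri(ray(u,K,T),ray(a,K0,T0)))
print(plane((376,200),.025,K,T).round(4))
v,u=np.mgrid[48:72,252:280];o=T[:3,3]
Z=np.array([[ (lambda o,r:o+r*d[b,a])(*ray((a,b),K,T))[2] for a in range(254,278,2)] for b in range(48,72,2)]);print(Z.round(3))
E
python3 -m jog '[0.03,0.03,0.8,0,0,0,0.8,0,0,0,0.8,0,0,0,0.7,0,0,0,0,0]' >/dev/null
python3 -m jog '[0,0,0,0,0,0,0,0]'
```

```text
[0.559  0.2704 0.071 ] (array([0.55856171, 0.26892683, 0.06615454]), np.float64(0.0009153344660097096))
[0.5616 0.3671 0.024 ] (array([ 0.56213972,  0.37064252, -0.0025274 ]), np.float64(0.0007433231437048441))
[0.5617 0.3668 0.012 ] (array([0.5615561 , 0.36785418, 0.00486391]), np.float64(0.00046903999087205154))
[0.6475 0.2633 0.025 ]
[[0.004 0.003 0.003 0.004 0.003 0.013 0.014 0.004 0.002 0.003 0.002 0.002]
 [0.004 0.003 0.004 0.014 0.014 0.014 0.022 0.015 0.015 0.004 0.003 0.004]
 [0.003 0.004 0.014 0.013 0.023 0.023 0.023 0.025 0.023 0.013 0.003 0.003]
 [0.003 0.004 0.016 0.022 0.023 0.023 0.023 0.024 0.024 0.021 0.26  0.003]
 [0.003 0.014 0.015 0.021 0.024 0.024 0.024 0.024 0.024 0.022 0.015 0.003]
 [0.003 0.014 0.015 0.023 0.023 0.024 0.023 0.024 0.023 0.023 0.015 0.002]
 [0.002 0.014 0.016 0.021 0.023 0.024 0.022 0.023 0.023 0.021 0.015 0.002]
 [0.003 0.013 0.015 0.014 0.023 0.024 0.023 0.023 0.022 0.014 0.014 0.003]
 [0.003 0.004 0.016 0.015 0.016 0.021 0.023 0.021 0.014 0.014 0.014 0.004]
 [0.002 0.002 0.012 0.014 0.016 0.015 0.015 0.015 0.013 0.014 0.007 0.004]
 [0.004 0.004 0.005 0.013 0.013 0.014 0.013 0.014 0.015 0.01  0.003 0.003]
 [0.003 0.26  0.003 0.003 0.007 0.011 0.011 0.011 0.005 0.004 0.004 0.004]]
t: 18.15
tcp_pos: [0.5578, 0.2691, 0.0991]
tcp_rot: [0.709, 0.705, 0.001, 0.0]
ft_force: [0.3, -0.4, 0.6]
finger_gap: 0.0851
finger_force: 0.0
```

```bash

python3 -m jog '[0,0,0.07,0,0,0,0,0,0,0,0,0]'
python3 -m jog '[0,0,0,0,0,0,0,0,0,0,0,0,0,0,0,0,0,0,0,0]' -1 >/dev/null
python3 -m jog '[0,0,0,0,0,0]' >/dev/null 2>&1
python3 -m jog '[0,0,0,0,0,0,0,0,0,0,0,0]'
```

```text
t: 18.4
tcp_pos: [0.5584, 0.2687, 0.0971]
tcp_rot: [0.71, 0.705, 0.001, 0.0]
ft_force: [0.1, 1.5, 1.3]
finger_gap: 0.0853
finger_force: 0.0
t: 19.07
tcp_pos: [0.558, 0.2684, 0.096]
tcp_rot: [0.71, 0.705, 0.0, 0.0]
ft_force: [0.1, -0.8, 1.8]
finger_gap: 0.0337
finger_force: 59.6
```

```bash

python3 -m jog '[0,0,-0.7,0,0,0,-0.8,0,0,0,-0.9,0,0,0,-0.9,0,0,0,-0.7,0]' >/dev/null
python3 -m jog '[-0.3,-0.8,0,0,-0.3,-0.8,0,0,-0.3,-0.8,0,0,-0.3,-0.8,0,0,-0.3,-0.8,0,0]'
python3 -m jog '[-1,0,0,0,-1,0,0,0,-1,0,0,0,-1,0,0,0,-1,0,0,0]' >/dev/null
python3 -m jog '[-1,0,0,0,-1,0,0,0,-1,0,0,0,-1,0,0,0,-1,0,0,0]' >/dev/null
python3 -m jog '[-1,0,0,0,-1,0,0,0,-1,0,0,0,-1,0,0,0,-0.6,0,0,0]' >/dev/null
python3 -m jog '[-0.4,0,0,0,0,0,0,0,0,0,0,0,0,0,0,0]'
```

```text
t: 19.9
tcp_pos: [0.436, 0.2237, 0.215]
tcp_rot: [0.71, 0.705, -0.001, -0.0]
ft_force: [-0.6, -0.3, -0.1]
finger_gap: 0.0338
finger_force: 59.8
t: 21.48
tcp_pos: [0.4342, -0.2248, 0.2153]
tcp_rot: [0.709, 0.705, 0.0, -0.001]
ft_force: [-1.0, -0.7, -0.5]
finger_gap: 0.0336
finger_force: 59.9
```

```bash

python3 -m jog '[-0.07,0.14,0.8,0,0,0,0.8,0,0,0,0.8,0,0,0,0.6,0,0,0,0.3,0]' >/dev/null
python3 -m jog '[0,0,0.1,0,0,0,0,0,0,0,0,0]'
```

```text
t: 22.15
tcp_pos: [0.4392, -0.2279, 0.1149]
tcp_rot: [0.709, 0.705, 0.0, 0.001]
ft_force: [-0.6, 0.0, -1.2]
finger_gap: 0.0336
finger_force: 59.9
```

```bash

python3 -m jog '[0,0,0.32,0,0,0,0,0,0,0,0,0]'
python3 -m jog '[0,0,0,0,0,0,0,0,0,0,0,0,0,0,0,0]' 1 >/dev/null
python3 -m jog '[0,0,-0.5,0,0,0,-0.9,0,0,0,-0.9,0,0,0,-0.9,0,0,0,-0.4,0]' >/dev/null
python3 - <<'E'
from h import *
snap("wrist","w6")
E
python3 -m jog '[1,0,0,0,1,0,0,0,1,0,0,0,1,0,0,0,1,0,0,0]' >/dev/null
python3 -m jog '[1,0,0,0,1,0,0,0,1,0,0,0,1,0,0,0,1,0,0,0]' >/dev/null
python3 -m jog '[1,0,0,0,1,0,0,0,1,0,0,0,1,0,0,0,1,0,0,0]' >/dev/null
python3 -m jog '[0.8,0.82,0,0,0.8,0.82,0,0,0.8,0.82,0,0,0.8,0.82,0,0,0.8,0.82,0,0]' >/dev/null
python3 -m jog '[0.5,0,0,0,0,0,0,0,0,0,0,0]'
python3 - <<'E'
from h import *
p,d,K,T=snap("wrist","w7");print(T[:3,3].round(3))
a=cv2.imread("pics/w6.png");b=cv2.imread("pics/w7.png");cv2.imwrite("pics/w67.png",cv2.resize(np.hstack([a,b]),(800,300)))
E
```

```text
t: 22.4
tcp_pos: [0.4384, -0.2279, 0.1041]
tcp_rot: [0.71, 0.705, -0.0, -0.0]
ft_force: [-0.7, -0.1, -0.7]
finger_gap: 0.034
finger_force: 59.9
t: 25.12
tcp_pos: [0.5647, 0.3563, 0.2101]
tcp_rot: [0.709, 0.705, -0.002, -0.0]
ft_force: [-0.4, -0.5, -0.6]
finger_gap: 0.0855
finger_force: 0.0
[0.566 0.424 0.279]
```

View pics/w67.png

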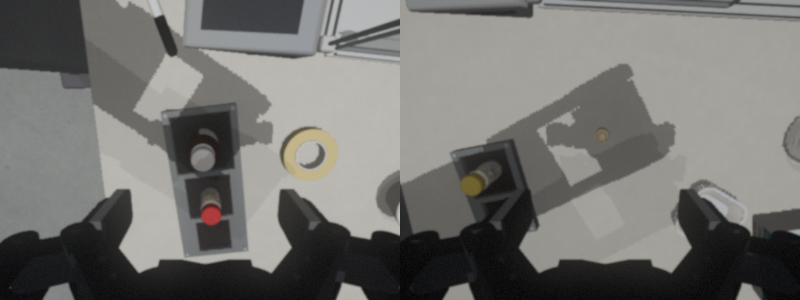

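The left half shows the bottle upright in the largest pocket. The right half shows the small weight at composite (601,134), which is about (257,172) in the original.

```bash
python3 - <<'E'
from h import *
p,d,K,T=load("w7");p5,d5,K5,T5=load("w5")
P=np.array([(lambda o,r:o+r*d[b,a])(*ray((a,b),K,T)) for a in range(244,270) for b in range(160,186)])
for lo,hi in((.019,.03),(.009,.03)):
    q=P[(P[:,2]>lo)&(P[:,2]<hi)];print(len(q),q.mean(0).round(4),((q.min(0)+q.max(0))/2).round(4))
q=P[(P[:,2]>.019)&(P[:,2]<.03)].mean(0);u=proj(q,K,T);print(u.round(1),tri(ray(u,K,T),ray((265.5,58),K5,T5)))
E
```

```text
102 [0.5621 0.3685 0.0232] [0.5621 0.3683 0.023 ]
242 [0.5621 0.3693 0.0179] [0.562  0.3684 0.0173]
[258.4 175.1] (array([0.56180779, 0.36773455, 0.01964692]), np.float64(0.0004119781689097185))
```

```bash

python3 -m jog '[0.39,-0.07,0.8,0,0,0,0.9,0,0,0,0.9,0,0,0,0.9,0,0,0,0.5,0]' >/dev/null
python3 -m jog '[0,0,0.2,0,0,0,0,0,0,0,0,0,0,0,0,0]'
```

```text
t: 25.92
tcp_pos: [0.5648, 0.3684, 0.0885]
tcp_rot: [0.71, 0.705, 0.002, 0.001]
ft_force: [-0.6, 0.1, 0.5]
finger_gap: 0.0853
finger_force: 0.0
```

```bash

python3 -m jog '[0,-0.08,0.32,0,0,0,0,0,0,0,0,0,0,0,0,0]'
python3 -m jog '[0,0,0,0,0,0,0,0,0,0,0,0,0,0,0,0,0,0,0,0]' -1 >/dev/null
python3 -m jog '[0,0,0,0,0,0,0,0,0,0,0,0]'
```

```text
t: 26.25
tcp_pos: [0.5612, 0.368, 0.0767]
tcp_rot: [0.71, 0.705, 0.0, 0.0]
ft_force: [-0.2, -0.0, -0.1]
finger_gap: 0.0852
finger_force: 0.0
t: 26.92
tcp_pos: [0.5614, 0.368, 0.0767]
tcp_rot: [0.71, 0.705, 0.0, 0.0]
ft_force: [0.1, -0.5, 0.6]
finger_gap: 0.0126
finger_force: 58.6
```

```bash

python3 -m jog '[0,0,0,0,0,0,0,0,0,0,0,0]' 0 >/dev/null
python3 -m jog '[0,0,-0.13,0,0,0,0,0,0,0,0,0]'
python3 -m jog '[0,0,0,0,0,0,0,0,0,0,0,0,0,0,0,0,0,0,0,0]' -1
python3 -m jog '[0,0,-0.5,0,0,0,-0.9,0,0,0,-0.9,0,0,0,-0.9,0,0,0,-0.6,0]'
python3 - <<'E'
from h import *
p,d,K,T=snap("wrist","w8");cv2.imwrite("pics/w8c.png",p[200:384,180:350,::-1])
E
```

```text
t: 27.42
tcp_pos: [0.5614, 0.3681, 0.0809]
tcp_rot: [0.71, 0.705, 0.0, 0.0]
ft_force: [-0.3, -0.3, -0.1]
finger_gap: 0.0426
finger_force: 0.0
t: 27.83
tcp_pos: [0.5613, 0.368, 0.0806]
tcp_rot: [0.71, 0.705, 0.0, 0.0]
ft_force: [0.0, -0.4, 1.9]
finger_gap: 0.0123
finger_force: 58.6
t: 28.25
tcp_pos: [0.562, 0.3684, 0.1987]
tcp_rot: [0.71, 0.705, 0.002, 0.001]
ft_force: [-0.9, 0.8, 0.5]
finger_gap: 0.0124
finger_force: 58.6
```

View pics/w8c.png

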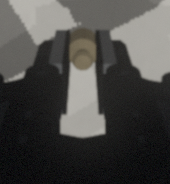

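The small weight is held upright between the pads (crop 85,50). Carrying it across now.

```bash

python3 -m jog '[-0.6,-0.73,0,0,-0.6,-0.73,0,0,-0.6,-0.73,0,0,-0.6,-0.73,0,0,-0.6,-0.73,0,0]'
python3 -m jog '[-1,0,0,0,-1,0,0,0,-1,0,0,0,-1,0,0,0,-1,0,0,0]' >/dev/null
python3 -m jog '[-1,0,0,0,-1,0,0,0,-1,0,0,0,-1,0,0,0,-1,0,0,0]' >/dev/null
python3 -m jog '[-1,0,0,0,-1,0,0,0,-1,0,0,0,-1,0,0,0,-1,0,0,0]' >/dev/null
python3 -m jog '[-1,0,0,0,-1,0,0,0,-1,0,0,0,-1,0,0,0,-1,0,0,0]' >/dev/null
python3 -m jog '[-0.7,0,0,0,-0.2,0,0,0,0,0,0,0,0,0,0,0]'
```

```text
t: 28.72
tcp_pos: [0.4498, 0.2778, 0.1944]
tcp_rot: [0.71, 0.705, -0.0, -0.0]
ft_force: [-0.8, -0.3, -0.1]
finger_gap: 0.0123
finger_force: 58.6
t: 30.72
tcp_pos: [0.4465, -0.3477, 0.1942]
tcp_rot: [0.71, 0.705, 0.0, -0.001]
ft_force: [0.1, 0.3, -0.6]
finger_gap: 0.0121
finger_force: 58.7
```

```bash

python3 -m jog '[0,0.18,0.8,0,0,0,0.8,0,0,0,0.8,0,0,0,0.5,0,0,0,0.2,0]' >/dev/null
python3 -m jog '[0,0,0.1,0,0,0,0,0,0,0,0,0,0,0,0,0]'
```

```text
t: 31.47
tcp_pos: [0.4529, -0.3487, 0.1]
tcp_rot: [0.709, 0.705, 0.0, 0.001]
ft_force: [-0.2, -0.4, -0.1]
finger_gap: 0.0123
finger_force: 58.7
```

```bash

python3 -m jog '[0,0,0.32,0,0,0,0,0,0,0,0,0,0,0,0,0]'
python3 -m jog '[0,0,0,0,0,0,0,0,0,0,0,0,0,0,0,0]' 1 
python3 -m jog '[0,0,-0.4,0,0,0,-0.8,0,0,0,-0.9,0,0,0,-0.9,0,0,0,-0.9,0]' >/dev/null
python3 -m jog '[-1,0,-0.5,0,-1,0,-0.5,0,-1,0,0,0,0,0,0,0,0,0,0,0]' 
python3 - <<'E'
from h import *
p,d,K,T=snap("wrist","w9");print(T[:3,3].round(3))
p,d,K,T=snap("top","t9");cv2.imwrite("pics/t9c.png",np.vstack([cv2.resize(p[180:270,80:210,::-1],None,fx=4,fy=3.3),cv2.resize(p[180:270,300:430,::-1],None,fx=4,fy=3.3)]))
E
```

```text
t: 31.8
tcp_pos: [0.4519, -0.3483, 0.0887]
tcp_rot: [0.71, 0.705, -0.0, -0.0]
ft_force: [0.0, -0.6, 0.3]
finger_gap: 0.0123
finger_force: 58.7
t: 32.13
tcp_pos: [0.4522, -0.3484, 0.089]
tcp_rot: [0.71, 0.705, 0.0, 0.0]
ft_force: [0.3, 0.6, -0.1]
finger_gap: 0.0604
finger_force: 0.0
t: 32.97
tcp_pos: [0.4512, -0.4395, 0.237]
tcp_rot: [0.71, 0.704, 0.0, 0.001]
ft_force: [-0.1, 0.2, -0.7]
finger_gap: 0.0854
finger_force: 0.0
[ 0.453 -0.372  0.306]
```

View pics/w9.png

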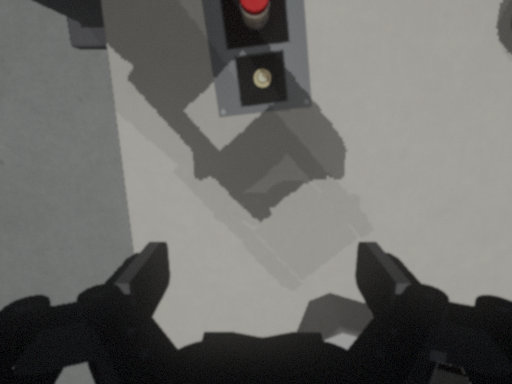

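View pics/t9c.png

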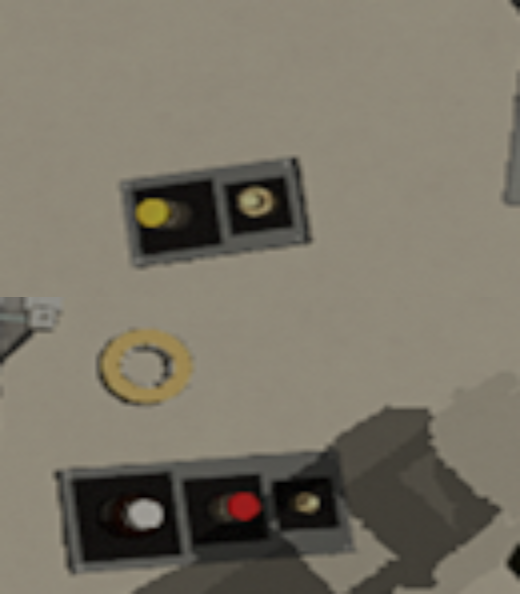

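All five items stand in their pockets. The large weight looks slightly high in its pocket: (255,200) against a pocket centre of about (257,207) in the crop. I'll put numbers on that before handing in.

```bash
python3 - <<'E'
from h import *
p0,_,K0,T0=load("top0");p,d,K,T=load("t9");M=masks(p)
A=blobs(masks(p0)["dark"],(105,222,160,265))
L,S=[plane(a[1],.0115,K0,T0)[:2] for a in A[:2]]
print("t2 pockets",L.round(4),S.round(4))
P=np.array([(lambda o,r:np.r_[o+r*d[b,a],a,b])(*ray((a,b),K,T)) for a in range(136,153) for b in range(232,252)])
for lo,hi in((.021,.05),(.033,.05)):
    q=P[(P[:,2]>lo)&(P[:,2]<hi)];print(len(q),q.mean(0).round(4),((q.min(0)+q.max(0))/2).round(4))
b=blobs(M["brass"],(136,232,154,252));print(b,plane(b[0][1],.03,K,T))
y=(L-S)/np.linalg.norm(L-S);x=np.array([y[1],-y[0]])
for c in(plane(b[0][1],.03,K,T)[:2],q.mean(0)[:2]):print("offset tray x,y",(c-S)@x,(c-S)@y)
b=blobs(masks(load("w9")[0])["brass"],(240,55,285,105));p9,d9,K9,T9=load("w9");print("small",plane((262,76),.03,K9,T9),"pocket",plane((262,79),.011,K9,T9))
E
```

```text
t2 pockets [0.4295 0.3244] [0.4401 0.271 ]
60 [4.4040e-01 2.6880e-01 3.3700e-02 1.4300e+02 2.4135e+02] [4.402e-01 2.744e-01 3.330e-02 1.415e+02 2.415e+02]
23 [4.409000e-01 2.697000e-01 4.230000e-02 1.418261e+02 2.410000e+02] [4.409e-01 2.692e-01 4.230e-02 1.420e+02 2.410e+02]
[(59, [143.7, 240.7], [139, 237, 10, 9])] [0.44222908 0.26796455 0.03      ]
offset tray x,y 0.0014912600183010927 -0.003407103546517547
offset tray x,y 0.0004799366702917088 -0.0014186110599954615
small [ 0.45301322 -0.34736636  0.03      ] pocket [ 0.45302243 -0.34817212  0.011     ]
```

Every offset I measured is within 4 mm, well inside tolerance, and the knob top at about 42 mm means the large weight is on the pocket floor. Handing in.

```bash
python3 -c "
from cell import *
print(finish_job())"
```

```text
the job is handed in; nothing more can be done
None
```

I handed the job in at about 33 s of the 136 s allowed: both kits are made up, with every item upright in its pocket and the label roll and boats untouched; no verdict came back.

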